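# Bring the slim-capped bottle to the viewing panel

### The job

One bottle in the middle of the packed crate has a tall slim cap: lift that one out, leaving all the others standing in the crate, and set it down gently, upright and wholly on the round platform of the inspection slide while the carriage is still at its loading notch. Then pull the spring knob up, slide the carriage one notch towards the black-and-white viewing panel and let the knob drop in again, with the bottle still standing on the platform. Do not disturb the pump bottle and the jar beside the work.

Things in the scene. Friction and masses are not known exactly. Their poses are not given: they have to be found in the camera images.
- slim_bottle: the bottle to take: amber glass, round body 54 mm diameter and 80 mm high, shoulder narrowing up to 94 mm, then a rigid black cylindrical cap 18 mm diameter from 94 to 140 mm above the base. About 0.13 to 0.25 kg. Grip it by the cap. Origin: centre of the underside; z up. It stands in one of the two inner places of the crate, surrounded by other bottles. It is the only one with a tall slim cap; all the others end at 112 mm or lower.
- crate: fixed open plywood crate, on the left or right of the work area, outer 181 mm (its x) by 236 mm (its y), 75 mm high, floor and walls 8 mm thick. Origin: centre of its underside. It holds 12 bottles in 3 rows along x by 4 along y, pitch 54.8 mm, packed with under 1 mm of play, so neighbours rub against the one that is lifted. The two inner places lie at y = +27.4 and -27.4 mm on its x = 0 line.
- mate0: one of the 11 other bottles in the crate: amber glass, 54 mm diameter, black cap (short, flat and up to 34 mm wide, or low and domed and up to 32 mm wide), 112 mm high or less, 0.18 kg. Origin: centre of the underside; z up. It stays in the crate, standing.
- mate1: another of the 11 other bottles, like mate0
- mate2: another of the 11 other bottles, like mate0
- mate3: another of the 11 other bottles, like mate0
- mate4: another of the 11 other bottles, like mate0
- mate5: another of the 11 other bottles, like mate0
- mate6: another of the 11 other bottles, like mate0
- mate7: another of the 11 other bottles, like mate0
- mate8: another of the 11 other bottles, like mate0
- mate9: another of the 11 other bottles, like mate0
- mate10: another of the 11 other bottles, like mate0
- stand: fixed grey base of the inspection slide, 110 mm (its x) by 290 mm (its y), origin at the centre of its underside. An upright viewing panel (lower half white, upper half black, 140 mm wide, top at 175 mm, with a lamp strip along its top) stands at its +y end; its face is 133 mm from the origin and the lamp strip overhangs to 117 mm. The carriage slides along the stand's y.
- platform (a point): centre of the top face of the round black rubber platform, 80 mm diameter, 38 mm above the table, on the carriage (end nearer to the viewing panel). z up, y as the stand's.
- knob (a point): grip point of the spring index knob: an upright ribbed black cylinder 28 mm diameter and 34 mm high, its top 17 mm above this point, its underside 17 mm below it (this point is 95 mm above the table when the knob is down), on a post 22 mm in diameter, on the carriage 95 mm from the platform's centre, on the side away from the panel. It moves with the knob.
- carriage (a joint): position of the carriage along the stand's +y (towards the panel), m: 0 = loading notch (start), 0.060 = viewing notch, with an end stop about 1 mm beyond either. It runs freely (about 2 N) once the knob is pulled and is locked, with about 2 mm of play, when the knob is down.
- plunger (a joint): how far the knob is pulled up, m: 0 = down (engaged), 0.016 = upper stop. It must be above about 0.009 for the carriage to move. Its spring pulls it down with 4 N when down and 7 N when fully up; let go over a notch it drops in by itself, let go between the notches it rides on the bar and stays up about 0.009.
- pump: bystander: a loose white plastic bottle, 64 mm diameter, 160 mm high, on the table at the left. Origin: centre of the underside.
- jar: bystander: a loose white jar, 70 mm diameter, 60 mm high, on the table at the right. Origin: centre of the underside.
Things that resemble listed ones, but are neither listed nor needed, are in the scene too. What is shaped like the slim_bottle but purple is not meant.

How it is judged:
By the outcome, as a careful person would: the job done as asked, in the order asked, and still so for the second after the job is handed in, with the robot touching nothing.
It also fails if it takes over 64 s, if anything falls off the work surface, if the arm or the gripper's body presses on something with over 40 N, if the wrist force passes 120 N, or if a joint passes its speed limit or range.

### The arm

A 6-joint arm with a two-finger parallel gripper is mounted at the origin on the work surface. World frame = base frame: x ahead of the robot, y to its left, z up, the work surface at z = 0. Lengths are in m, angles in rad, forces in N, time in s.
With the tool pointing down it reaches from about 0.275 to 0.825 m from the base axis. Payload 5.2 kg.
Tool frame: the origin (TCP) lies midway between the tips of the shut fingers; the grasp point (between the pads) lies 19 mm behind it; z points along the fingers, y is the line along which they close (so a half turn about z gives the same grasp; the last joint's range is limited). The gripper opens to 93 mm and grips with 3 to 60 N. Pads are 15 mm wide; open, the fingers measure 128 mm over their backs; the gripper's body (75 mm by 188 mm) begins 65 mm behind the grasp point.
Start: joints at [0.975, 0.259, 1.535, -0, 1.348, -0.203], TCP at [0.211, 0.508, 0.219] pointing down, gripper open.
Joint ranges: [-3.14, 3.14], [-0.91, 2.08], [0.19, 2.58], [-1.22, 4.36], [0.22, 2.71], [-3.12, 3.12]. Speed limits (rad/s): [2.57, 2.57, 3.14, 3.14, 3.14, 3.14].

### API

Orientations are given as a unit quaternion [w, x, y, z].
In Python, from rig import robot gives the robot as it stands. The module is installed in compiled form; this text tells all that it offers.
- The arm moves only by the tool move_arm, never from a script. Its arguments are lists of equal length, an entry for each row: "slide": the shift along the tool's x, y, z in cm, a list of three; "angular": the turn, a rotation vector about the tool's x, y, z in degrees, a list of three. A call has 1 to 12 rows; each row is the pose to reach, as a shift and turn from the pose commanded when the call began, along the tool's axes at that moment; what a row does not reach only later rows make up. A row lasts 1/8 s, in which the tool goes at most 62.5 mm and 10.7 degrees, less where a joint would pass 70% of its speed; a pose out of reach is approached as far as the arm can. A call with a gripper value outside its range is refused whole. "gripper" is the gripper's target within -1 to 1 (shut at 1, half-way at 0, fully open at -1), set as the call begins (left out, the last holds). The fingers move at their own pace and stop on an object; the grip force is fixed at half the most. Time passes only in rows, so rows that repeat a pose let the fingers close. It gives the time, the measured TCP pose, the force, the opening and the grip force at its end, in the units of the state.
- robot.observe(): the state, without advancing time (a new reading comes with each control period).
- robot.get_image(name): name is "side" or "top" or "wrist"; returns a dict with "img" (384x512x3 uint8, red, green, blue), "range_z" (384x512 float32, m along the optical axis (not along the pixel's ray), 0 where there is no reading), "intrinsics" (3x3 intrinsics, pixels), "eye" and "rotation" of the camera in the world; the wrist camera has in their place "mount" (4x4, takes a point from camera to tool coordinates, whose origin is the TCP and whose axes are the flange's). Camera axes: x right, y down, z forward; pixel columns grow to the right and rows downward; lengths in m; the calibration is good to about 2 mm. A picture is of the moment at which its call begins: read the wrist's pose just before it.
- robot.finish_job(): hands the job in; it is judged then, once.
Trained networks look in the newest picture that a camera, given by its name, has taken for a name from the list of things; names that differ only in an ending like _2 or _b are one class to them, and where a whole thing is asked for, a point or a joint stands for the part that bears it (a point fixed in the world has none). Each returns a list of dicts, best first, with "confidence" (0 to 1); they miss things now and then, are a little off and sometimes report something else, mostly with a low value. They report only what shows in the picture. A call takes as long as a camera call. They do not tell look-alikes from the thing itself.
- robot.trace(target, camera): "pixels" (384x512 bool, what is visible of it) and "rect" ([left, top, right, bottom] as shares, 0 to 1, of the picture: columns of its width, rows of its height, round what is visible of it).
- robot.tip_of(target, camera): "centre" ([column, row] as shares, 0 to 1, of the picture: columns of its width, rows of its height: a listed point, or the origin of a listed thing).
The state is a dict: "time_s": time; "joints": joint angles; "qd": joint speeds; "joint_efforts": joint torques, N m; "tcp_pos": TCP position; "ee_rot": TCP orientation; "force": force on the tool from outside, world axes, zero at the start; "torque": the same for the moment, N m; "opening": opening from 0.0 (shut) to 1.0 (fully open); "finger_force": force on a finger pad.
Only numpy, scipy, OpenCV 4.12 (cv2) and the standard library are available. Lean on these libraries where they do the work, as an engineer would, in place of code of your own. Each camera call takes 0.05 s, during which the arm holds its last target. There are 200 camera calls.

## Working session

There is one attempt and no reset: what is moved stays moved. The work goes in short steps, Python scripts to look and compute and a tool call to move; the robot and the scene stay as the last step left them, time stands still between calls to the robot, and variables do not carry over. Pictures are saved under pics/ and viewed, at most 10 in all, crops included, and the job is handed in when it is done.

Besides the shell and the picture viewer there is one more tool, called after ">>>" as a command line: name --argument value ..., lists and objects as JSON in quotes. move_arm: Moves the arm, as the interface text tells. Its arguments: {"type":"object","properties":{"slide":{"type":"array","items":{"type":"array","items":{"type":"number"}}},"angular":{"type":"array","items":{"type":"array","items":{"type":"number"}}},"gripper":{"type":"number"}},"required":["slide","angular"]}

```bash
mkdir -p pics; cat > h.py <<'E'
import numpy as np, cv2
from rig import robot
def snap(n):
    s=robot.observe(); im=robot.get_image(n); im['s']=s; return im
def cam(im):
    if 'eye' in im: return np.array(im['rotation']),np.array(im['eye'])
    from scipy.spatial.transform import Rotation as R
    q=im['s']['ee_rot']; T=np.eye(4); T[:3,:3]=R.from_quat([q[1],q[2],q[3],q[0]]).as_matrix(); T[:3,3]=im['s']['tcp_pos']
    T=T@np.array(im['mount']); return T[:3,:3],T[:3,3]
def cloud(im):
    K=np.array(im['intrinsics']); z=im['range_z']; v,u=np.mgrid[:384,:512]
    p=np.stack([(u-K[0,2])/K[0,0]*z,(v-K[1,2])/K[1,1]*z,z],-1); R,e=cam(im)
    P=p@R.T+e; P[z==0]=np.nan; return P
def ray_z(im,uv,h):
    K=np.array(im['intrinsics']);R,e=cam(im); d=R@np.array([(uv[0]-K[0,2])/K[0,0],(uv[1]-K[1,2])/K[1,1],1]); return e+d*(h-e[2])/d[2]
E
python3 - <<'E'
from h import *
np.set_printoptions(precision=4,suppress=True)
ims={}
for n in ['top','side']:
    im=snap(n); cv2.imwrite(f'pics/{n}0.png',cv2.resize(im['img'],(768,576))[:,:,::-1])
    print(n,np.array(im['eye']),np.array(im['rotation']).ravel())
    for t in ['slim_bottle','platform','knob','stand','crate','pump','jar']:
        r=robot.tip_of(t,n)
        print(t,[(round(x['confidence'],2),np.round(np.array(x['centre'])*[512,384],1)) for x in r[:3]])
        h={'platform':.038,'knob':.095}.get(t,0)
        for x in r[:2]: print('   ',ray_z(im,np.array(x['centre'])*[512,384],h))
    P=cloud(im); np.save(n+'P.npy',P); np.save(n+'I.npy',im['img'])
E
```

```text
top [0.4417 0.0148 1.2904] [ 0.0349 -0.6997  0.7127 -0.0348]
slim_bottle [(0.76, array([218.3, 200. ])), (0.72, array([362.7, 202.2])), (0.6, array([226.4, 251.9]))]Traceback (most recent call last):
  File "<stdin>", line 11, in <module>
  File "h.py", line 15, in ray_z
    K=np.array(im['intrinsics']);R,e=cam(im); d=R@np.array([(uv[0]-K[0,2])/K[0,0],(uv[1]-K[1,2])/K[1,1],1]); return e+d*(h-e[2])/d[2]
                                                ~^~~~~~~~~~~~~~~~~~~~~~~~~~~~~~~~~~~~~~~~~~~~~~~~~~~~~~~~~~
ValueError: matmul: Input operand 1 has a mismatch in its core dimension 0, with gufunc signature (n?,k),(k,m?)->(n?,m?) (size 3 is different from 4)
```

```bash
python3 - <<'E'
s=open('h.py').read()
s=s.replace("def snap","from scipy.spatial.transform import Rotation as Rot\ndef Q(q): return Rot.from_quat([q[1],q[2],q[3],q[0]]).as_matrix()\ndef snap").replace("np.array(im['rotation']),","Q(im['rotation']),")
open('h.py','w').write(s)
E
python3 - <<'E'
from h import *
np.set_printoptions(precision=4,suppress=True)
for n in ['top','side']:
    im=snap(n); cv2.imwrite(f'pics/{n}0.png',cv2.resize(im['img'],(768,576))[:,:,::-1])
    print(n,np.array(im['eye']),Q(im['rotation'])[:,2])
    for t in ['slim_bottle','platform','knob','stand','crate','pump','jar']:
        r=robot.tip_of(t,n)
        h={'platform':.038,'knob':.095}.get(t,0)
        print(t,[(round(x['confidence'],2),np.round(np.array(x['centre'])*[512,384],1),ray_z(im,np.array(x['centre'])*[512,384],h)) for x in r[:4]])
    P=cloud(im); np.save(n+'P.npy',P); np.save(n+'I.npy',im['img'])
E
```

```text
top [0.4417 0.0148 1.2904] [ 0.0984 -0.0008 -0.9952]
slim_bottle [(0.7, array([225.8, 251.3]), array([0.3855, 0.1391, 0.    ])), (0.59, array([219.2, 199. ]), array([0.5545, 0.1591, 0.    ])), (0.57, array([229.5, 146.8]), array([0.7265, 0.1239, 0.    ])), (0.57, array([180.4, 183.9]), array([0.6063, 0.2855, 0.    ]))]
platform [(0.95, array([328.5, 207.5]), array([ 0.5178, -0.1893,  0.038 ]))]
knob [(0.41, array([361.4, 200.8]), array([ 0.5328, -0.2798,  0.095 ]))]
stand []
crate [(0.76, array([213.7, 200.3]), array([0.5505, 0.1769, 0.    ]))]
pump [(0.75, array([121.2, 238.3]), array([0.4331, 0.4759, 0.    ])), (0.37, array([414.9, 178.6]), array([ 0.6096, -0.4811,  0.    ]))]
jar [(0.62, array([416.8, 178.8]), array([ 0.6088, -0.4873,  0.    ])), (0.59, array([123. , 234.3]), array([0.4458, 0.4703, 0.    ]))]
side [-0.0106  0.8207  1.2478] [ 0.3803 -0.5376 -0.7526]
slim_bottle [(0.94, array([195.5, 206.8]), array([0.7299, 0.12  , 0.    ])), (0.61, array([229.1, 237.9]), array([0.5646, 0.1535, 0.    ])), (0.53, array([273.9, 268.5]), array([0.3893, 0.1631, 0.    ]))]
platform [(0.83, array([299.3, 168.6]), array([ 0.5289, -0.1932,  0.038 ]))]
knob []
stand [(0.95, array([301.7, 173.2]), array([ 0.5273, -0.2115,  0.    ]))]
crate [(0.68, array([221.1, 218.9]), array([0.6309, 0.11  , 0.    ]))]
pump [(0.8, array([186.6, 341.9]), array([0.4504, 0.4855, 0.    ]))]
jar [(0.7, array([319.9, 118.8]), array([ 0.6229, -0.496 ,  0.    ]))]
```

View pics/top0.png

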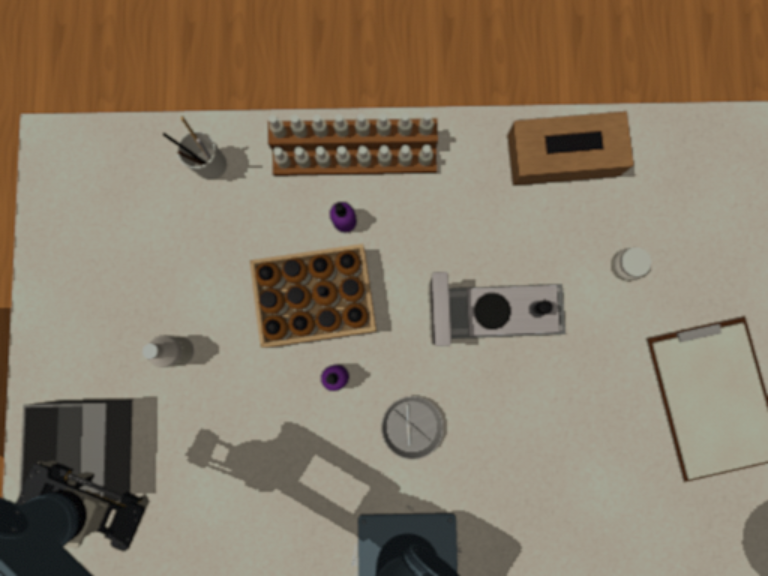

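View pics/side0.png

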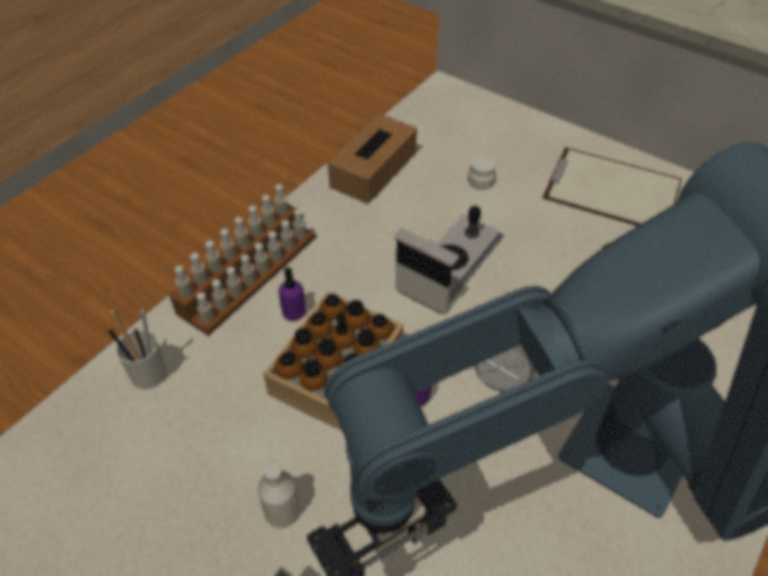

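```bash
python3 - <<'E'
from h import *
np.set_printoptions(precision=4,suppress=True)
for n in ['top','side']:
    P=np.load(n+'P.npy'); Z=P[...,2]
    reg=lambda x0,x1,y0,y1,z0,z1:P[(P[...,0]>x0)&(P[...,0]<x1)&(P[...,1]>y0)&(P[...,1]<y1)&(Z>z0)&(Z<z1)]
    s=reg(.45,.65,.03,.31,.12,.16); print(n,'slim',len(s),s.mean(0),s.min(0),s.max(0))
    c=reg(.42,.68,0.0,.33,.055,.082); r=cv2.minAreaRect(c[:,:2].astype(np.float32)*1000); print('crate',len(c),r)
    k=reg(.45,.6,-.36,-.24,.10,.125); print('knob top',len(k),k.mean(0),k.min(0),k.max(0)) if len(k) else 0
    pl=reg(.46,.58,-.24,-.14,.03,.045); I=np.load(n+'I.npy')
    m=(P[...,0]>.45)&(P[...,0]<.6)&(P[...,1]>-.25)&(P[...,1]<-.13)&(Z>.025)&(Z<.05)&(I.max(-1)<60)
    q=P[m]; print('plat',len(q),q.mean(0),q.min(0),q.max(0))
    st=reg(.42,.62,-.4,-.0,.005,.05); print('stand',cv2.minAreaRect(st[:,:2].astype(np.float32)*1000))
    pa=reg(.40,.64,-.15,0.0,.1,.2); print('panel',pa.mean(0),pa.max(0),cv2.minAreaRect(pa[:,:2].astype(np.float32)*1000))
    for nm,b in [('pump',(.38,.52,.4,.56,.01,.2)),('jar',(.54,.68,-.56,-.4,.01,.1)),('purpleN',(.32,.44,.07,.2,.01,.2)),('tray',(.2,.4,-.15,.07,.01,.2))]:
        g=reg(*b); print(nm,len(g),g.mean(0),g.min(0),g.max(0)) if len(g) else 0
E
```

```text
top slim 256 [0.5569 0.186  0.1248] [0.491  0.0897 0.12  ] [0.6226 0.2819 0.1511]
crate 1069 ((557.4683837890625, 187.18780517578125), (182.28494262695312, 237.0146026611328), 7.384188652038574)
knob top 79 [ 0.5219 -0.2799  0.1109] [ 0.5073 -0.2961  0.1006] [ 0.5372 -0.2664  0.116 ]
plat 439 [ 0.5197 -0.1871  0.0378] [ 0.4847 -0.2233  0.0295] [ 0.5547 -0.1497  0.0478]
stand ((517.2764282226562, -199.93943786621094), (395.5934143066406, 197.35462951660156), 88.94717407226562)
panel [ 0.5173 -0.0684  0.1711] [ 0.5867 -0.054   0.1802] ((517.5011596679688, -69.5633316040039), (138.83224487304688, 30.175647735595703), 1.3020681142807007)
pump 578 [0.4483 0.4672 0.1011] [0.4166 0.4484 0.0105] [0.4805 0.5063 0.1639]
jar 468 [ 0.6134 -0.4785  0.0499] [ 0.5816 -0.5188  0.0101] [ 0.6497 -0.4501  0.0659]
purpleN 282 [0.3898 0.1403 0.0896] [0.3629 0.1171 0.0102] [0.4141 0.1703 0.1453]
tray 454 [ 0.2768 -0.0136  0.0182] [ 0.2146 -0.0785  0.01  ] [0.3445 0.0498 0.0311]
side slim 205 [0.554  0.1897 0.1263] [0.4909 0.0935 0.12  ] [0.6225 0.2861 0.151 ]
crate 904 ((557.8594360351562, 187.54983520507812), (183.65948486328125, 240.5904083251953), 7.2870612144470215)
knob top 56 [ 0.521  -0.2775  0.1087] [ 0.5087 -0.294   0.1001] [ 0.5369 -0.2635  0.116 ]
plat 99 [ 0.507  -0.1985  0.0375] [ 0.4839 -0.2234  0.0297] [ 0.5463 -0.1577  0.0431]
stand ((519.8936767578125, -199.17169189453125), (195.7242889404297, 397.9287109375), 0.5438091158866882)
panel [ 0.5148 -0.0604  0.1492] [ 0.5873 -0.048   0.1802] ((516.9746704101562, -68.09039306640625), (139.9757080078125, 37.65540313720703), 1.4369922876358032)
pump 888 [0.4364 0.4914 0.0956] [0.4156 0.4532 0.01  ] [0.4786 0.5149 0.1647]
jar 321 [ 0.6105 -0.4733  0.0442] [ 0.5803 -0.5218  0.0102] [ 0.6481 -0.447   0.0657]
purpleN 87 [0.3664 0.1565 0.0391] [0.361  0.1312 0.0105] [0.3769 0.1699 0.0658]
tray 133 [0.2784 0.0013 0.0156] [ 0.2171 -0.0719  0.0101] [0.3276 0.0525 0.0265]
```

```bash
python3 - <<'E'
from h import *
np.set_printoptions(precision=4,suppress=True)
s=robot.observe(); print(s['time_s'],s['tcp_pos'],Q(s['ee_rot']),s['joints'],s['opening'])
im=snap('wrist'); print(im['mount'],im['intrinsics'])
for n in ['top','side']:
    P=np.load(n+'P.npy'); Z=P[...,2]
    reg=lambda x0,x1,y0,y1,z0,z1:P[(P[...,0]>x0)&(P[...,0]<x1)&(P[...,1]>y0)&(P[...,1]<y1)&(Z>z0)&(Z<z1)]
    s=reg(.45,.65,.03,.31,.133,.17); print(n,'slim',len(s),s.mean(0),s.min(0),s.max(0))
    st=reg(.44,.6,-.36,-.22,.01,.032); print('stand',cv2.minAreaRect(st[:,:2].astype(np.float32)*1000))
E
```

```text
0.9 [0.2105 0.5081 0.2187] [[-0.9238  0.3828 -0.    ]
 [ 0.3828  0.9238  0.    ]
 [ 0.     -0.     -1.    ]] [ 0.9752  0.2586  1.535   0.      1.348  -0.2028] 1.0017419582781222
[[-0.0015 -0.9689 -0.2476  0.0681]
 [ 1.     -0.0016  0.0006  0.0001]
 [-0.001  -0.2476  0.9689 -0.1661]
 [ 0.      0.      0.      1.    ]] [[306.3009   0.     255.3498]
 [  0.     306.3009 197.999 ]
 [  0.       0.       1.    ]]
top slim 33 [0.5601 0.1588 0.1461] [0.5518 0.1514 0.1337] [0.5683 0.1665 0.1511]
stand ((522.5477905273438, -283.6221923828125), (109.22119140625, 123.86905670166016), 0.397758811712265)
side slim 39 [0.5595 0.1628 0.1438] [0.5507 0.1514 0.1334] [0.5719 0.1704 0.151 ]
stand ((518.4827270507812, -279.57379150390625), (118.67094421386719, 107.75314331054688), 89.86463928222656)
```

>>> move_arm --slide '[[-2, -1, -2], [-6, -2.5, -5], [-11.5, -4.7, -8], [-17, -7, -8], [-22.5, -9.3, -8], [-28, -11.5, -8], [-33.5, -13.8, -8], [-39, -16, -8], [-43.5, -18, -8], [-45.7, -18.8, -8.1], [-45.7, -18.8, -8.1]]' --angular '[[0, 0, 0], [0, 0, 1], [0, 0, 3], [0, 0, 5], [0, 0, 7], [0, 0, 9], [0, 0, 11], [0, 0, 13], [0, 0, 15], [0, 0, 15], [0, 0, 15]]' --gripper 0

```text
time_s: 2.33
tcp_pos: [0.5613, 0.1589, 0.2992]
ee_rot: [-0.0, 0.322, 0.947, -0.0]
force: [0.3, 0.8, 1.0]
opening: 0.498
finger_force: 0.0
```

```bash
cat >> h.py <<'E'
def go(p,yaw=None):
    s=robot.observe(); R=Q(s['ee_rot']); d=R.T@(np.array(p)-s['tcp_pos'])*100
    y=np.degrees(np.arctan2(R[1,1],R[0,1])); print('t',round(s['time_s'],2),'tcp',np.round(s['tcp_pos'],4),'zax',np.round(R[:,2],3),'yawY',round(y,1),'op',round(s['opening'],3),'ff',np.round(s['finger_force'],1),'F',np.round(s['force'],1))
    print('slide cm',np.round(d,2),'turn z', None if yaw is None else round(y-yaw,1))
E
python3 - <<'E'
from h import *
np.set_printoptions(precision=4,suppress=True)
im=snap('wrist'); cv2.imwrite('pics/w1.png',cv2.resize(im['img'],(768,576))[:,:,::-1])
P=cloud(im); Z=P[...,2]
m=(abs(P[...,0]-.56)<.03)&(abs(P[...,1]-.16)<.03)&(Z>.13)
s=P[m]; print('slim',len(s),np.nanmean(s,0),np.nanmin(s,0),np.nanmax(s,0), np.percentile(s[:,2],[5,50,95]))
t=s[s[:,2]>np.median(s[:,2])-.004]; print('top centre',t.mean(0),cv2.minEnclosingCircle(t[:,:2].astype(np.float32)*1000))
b=(Z>.1)&(Z<.13); bb=P[b]; print('mates z max',np.percentile(bb[:,2],99))
print([(round(x['confidence'],2),np.round(np.array(x['centre'])*[512,384])) for x in robot.tip_of('slim_bottle','wrist')])
go([.5605,.1605,.108],52.4)
E
```

```text
slim 19883 [0.5456 0.1701 0.3914] [0.53   0.1336 0.1304] [0.5841 0.19   0.4225] [0.3178 0.4016 0.4203]
top centre [0.5424 0.1737 0.4108] ((548.26708984375, 168.3304443359375), 25.870893478393555)
mates z max 0.12715000274260854
[(0.95, array([173.,  77.])), (0.67, array([254., 171.])), (0.65, array([296., 262.])), (0.59, array([270., 156.]))]
t 2.42 tcp [0.5599 0.1606 0.2996] zax [-0.001  0.001 -1.   ] yawY 52.6 op 0.502 ff 0.0 F [-0.1  0.7 -0. ]
slide cm [-0.07  0.03 19.16] turn z 0.2
```

View pics/w1.png

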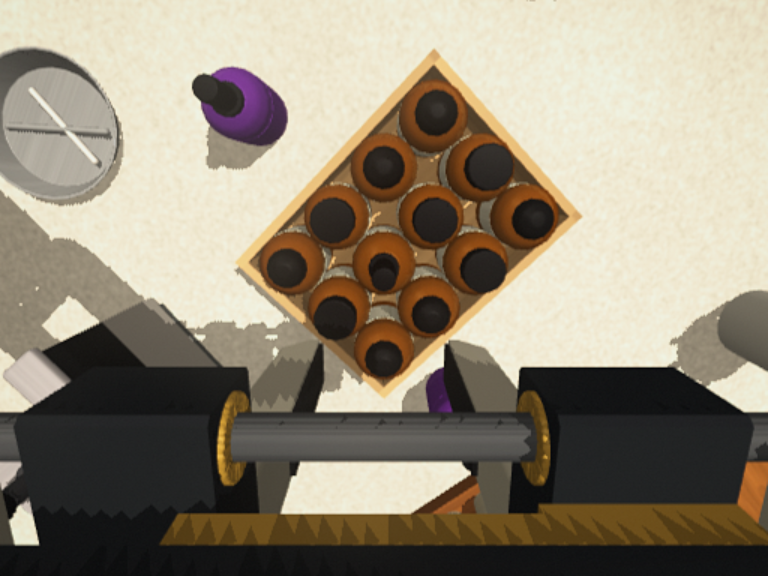

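```bash
python3 - <<'E'
from h import *
np.set_printoptions(precision=4,suppress=True)
im=snap('wrist')
P=cloud(im); Z=P[...,2]
m=(abs(P[...,0]-.56)<.03)&(abs(P[...,1]-.16)<.03)&(Z>.13)&(Z<.165)
s=P[m]; t=s[s[:,2]>.142]; print(len(s),len(t),'top',t.mean(0),cv2.minEnclosingCircle(t[:,:2].astype(np.float32)*1000))
v,u=np.where(m&(Z>.142)); print('px',u.mean(),v.mean(),ray_z(im,(u.mean(),v.mean()),.148))
c=P[(abs(P[...,0]-.557)<.14)&(abs(P[...,1]-.187)<.16)&(Z>.062)&(Z<.08)]; print('crate',cv2.minAreaRect(c[:,:2].astype(np.float32)*1000))
r=robot.tip_of('slim_bottle','wrist'); 
for x in r[:4]: print(x['confidence'],ray_z(im,np.array(x['centre'])*[512,384],.008))
go([.5605,.1605,.108],52.4)
E
```

```text
248 213 top [0.5606 0.1601 0.1476] ((560.834716796875, 159.88821411132812), 8.771060943603516)
px 255.02347417840375 186.96244131455398 [0.5605 0.1602 0.148 ]
crate ((557.7909545898438, 186.788818359375), (181.84893798828125, 237.00946044921875), 7.364764213562012)
0.69 [0.5603 0.1586 0.008 ]
0.64 [0.3903 0.145  0.008 ]
0.6 [0.7257 0.1219 0.008 ]
t 2.52 tcp [0.5597 0.161  0.3   ] zax [-0.  0. -1.] yawY 52.6 op 0.503 ff 0.0 F [-0.4 -0.7 -0. ]
slide cm [-0.1  0.  19.2] turn z 0.2
```

>>> move_arm --slide '[[-0.1, 0, 2], [-0.1, 0, 6], [-0.1, 0, 10], [-0.1, 0, 13.5], [-0.1, 0, 16], [-0.1, 0, 17.8], [-0.1, 0, 18.8], [-0.1, 0, 19.1], [-0.1, 0, 19.1]]' --angular '[[0, 0, 0], [0, 0, 0], [0, 0, 0], [0, 0, 0], [0, 0, 0], [0, 0, 0], [0, 0, 0], [0, 0, 0], [0, 0, 0]]'

```text
time_s: 3.65
tcp_pos: [0.5617, 0.1593, 0.1093]
ee_rot: [0.0, 0.321, 0.947, 0.0]
force: [0.6, -0.6, 1.2]
opening: 0.499
finger_force: 0.0
```

>>> move_arm --slide '[[0, 0, 0], [0, 0, 0], [0, 0, 0], [0, 0, 0]]' --angular '[[0, 0, 0], [0, 0, 0], [0, 0, 0], [0, 0, 0]]' --gripper 1

```text
time_s: 4.15
tcp_pos: [0.5616, 0.1588, 0.1088]
ee_rot: [0.0, 0.322, 0.947, 0.0]
force: [0.9, 0.4, 0.7]
opening: 0.188
finger_force: 30.0
```

>>> move_arm --slide '[[0, 0, -0.3], [0, 0, -0.8], [0, 0, -1.4], [0, 0, -2], [0, 0, -2.7], [0, 0, -3.4], [0, 0, -4.1], [0, 0, -4.8], [0, 0, -5.5], [0, 0, -6.2], [0, 0, -6.8], [0, 0, -7.3]]' --angular '[[0, 0, 0], [0, 0, 0], [0, 0, 0], [0, 0, 0], [0, 0, 0], [0, 0, 0], [0, 0, 0], [0, 0, 0], [0, 0, 0], [0, 0, 0], [0, 0, 0], [0, 0, 0]]'

```text
time_s: 5.65
tcp_pos: [0.5616, 0.1589, 0.1821]
ee_rot: [0.0, 0.322, 0.947, 0.0]
force: [-0.3, 0.2, -2.1]
opening: 0.189
finger_force: 30.0
```

>>> move_arm --slide '[[0, 0, -0.5], [0, 0, -1.2], [0, 0, -2], [0, 0, -3], [0, 0, -4], [0, 0, -5.5], [0, 0, -7], [0, 0, -9], [0, 0, -11], [0, 0, -12.3], [0, 0, -12.7], [0, 0, -12.7]]' --angular '[[0, 0, 0], [0, 0, 0], [0, 0, 0], [0, 0, 0], [0, 0, 0], [0, 0, 0], [0, 0, 0], [0, 0, 0], [0, 0, 0], [0, 0, 0], [0, 0, 0], [0, 0, 0]]'

```text
time_s: 7.15
tcp_pos: [0.5614, 0.1589, 0.3085]
ee_rot: [-0.0, 0.321, 0.947, -0.0]
force: [0.6, 0.5, -2.3]
opening: 0.188
finger_force: 30.0
```

```bash
python3 - <<'E'
from h import *
np.set_printoptions(precision=4,suppress=True)
im=snap('wrist'); a=cv2.resize(im['img'],(512,384))
im2=snap('side'); cv2.imwrite('pics/c1.png',cv2.resize(np.vstack([a[:,:],cv2.resize(im2['img'][100:340,100:420],(512,384))]),(400,600))[:,:,::-1])
t=snap('top'); P=cloud(t); Z=P[...,2]
r=robot.tip_of('platform','top'); print([(x['confidence'],ray_z(t,np.array(x['centre'])*[512,384],.038)) for x in r])
go([.520,-.188,.308],0)
E
```

```text
[(0.66, array([ 0.5139, -0.18  ,  0.038 ]))]
t 7.35 tcp [0.5612 0.1589 0.3078] zax [-0.002 -0.    -1.   ] yawY 52.5 op 0.186 ff 30.0 F [ 0.2  0.4 -2.5]
slide cm [-17.85 -30.03  -0.01] turn z 52.5
```

View pics/c1.png

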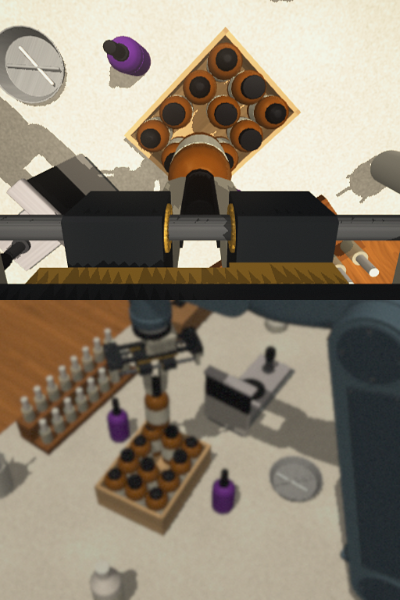

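>>> move_arm --slide '[[-0.5, -0.9, -0.5], [-1.6, -2.7, -1.5], [-3.2, -5.4, -2], [-5, -8.4, -2], [-6.9, -11.7, -2], [-8.9, -15, -2], [-10.8, -18.3, -2], [-12.8, -21.6, -2], [-14.6, -24.6, -2], [-16.2, -27.3, -2], [-17.2, -29.1, -2], [-17.7, -30, -2]]' --angular '[[0, 0, 1], [0, 0, 4], [0, 0, 9], [0, 0, 14], [0, 0, 20], [0, 0, 26], [0, 0, 32], [0, 0, 37], [0, 0, 42], [0, 0, 47], [0, 0, 50], [0, 0, 51]]'

```text
time_s: 8.85
tcp_pos: [0.5188, -0.1883, 0.329]
ee_rot: [0.0, 0.699, 0.715, 0.0]
force: [0.6, 0.0, -1.9]
opening: 0.186
finger_force: 30.0
```

>>> move_arm --slide '[[0, 0, 0], [0, 0, 0], [0, 0, 0]]' --angular '[[0, 0, 0], [0, 0, 0], [0, 0, 0]]'

```text
time_s: 9.22
tcp_pos: [0.5195, -0.1859, 0.3288]
ee_rot: [0.0, 0.697, 0.717, 0.0]
force: [0.4, 0.4, -1.8]
opening: 0.19
finger_force: 30.0
```

```bash
python3 - <<'E'
from h import *
np.set_printoptions(precision=4,suppress=True)
im2=snap('side'); im=snap('wrist'); P=cloud(im); Z=P[...,2]
cv2.imwrite('pics/c2.png',cv2.resize(np.vstack([im['img'],cv2.resize(im2['img'][80:260,180:420],(512,384))]),(400,600))[:,:,::-1])
reg=lambda x0,x1,y0,y1,z0,z1:P[(P[...,0]>x0)&(P[...,0]<x1)&(P[...,1]>y0)&(P[...,1]<y1)&(Z>z0)&(Z<z1)]
for nm,b in [('knobtop',(.48,.56,-.33,-.23,.1,.125)),('plat',(.46,.58,-.25,-.12,.03,.046)),('panel',(.4,.64,-.12,-.03,.1,.19)),('bottle',(.46,.58,-.25,-.12,.21,.31))]:
    g=reg(*b)
    if len(g): print(nm,len(g),g.mean(0),g.min(0),g.max(0),cv2.minAreaRect(g[:,:2].astype(np.float32)*1000))
go([.519,-.187,.140],1.3)
E
```

```text
plat 2830 [ 0.5219 -0.1678  0.0357] [ 0.4723 -0.2289  0.0301] [ 0.5724 -0.1354  0.0405] ((522.360107421875, -182.11141967773438), (93.45997619628906, 100.04727935791016), 89.92183685302734)
panel 4686 [ 0.5193 -0.0698  0.1747] [ 0.4493 -0.0856  0.1666] [ 0.5893 -0.0539  0.1777] ((519.26416015625, -69.29376983642578), (140.02330017089844, 30.38597297668457), 1.015181064605713)
bottle 1569 [ 0.519  -0.1634  0.2873] [ 0.4932 -0.1874  0.2309] [ 0.5462 -0.1574  0.31  ] ((519.416748046875, -172.04835510253906), (53.074893951416016, 29.38677215576172), 1.4444177150726318)
t 9.32 tcp [ 0.5195 -0.1861  0.3287] zax [ 0.  0. -1.] yawY 1.6 op 0.188 ff 30.0 F [ 0.8 -0.3 -3.1]
slide cm [-0.09 -0.05 18.87] turn z 0.3
```

View pics/c2.png

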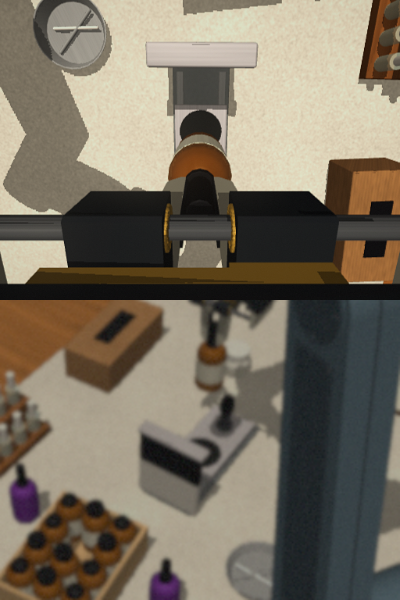

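>>> move_arm --slide '[[0, 0.1, 1], [0, 0.1, 3.5], [0, 0.1, 6.5], [0, 0.1, 9.5], [0, 0.1, 12.5], [0, 0.1, 15], [0, 0.1, 16.8], [0, 0.1, 17.8], [0, 0.1, 18.3], [0, 0.1, 18.5], [0, 0.1, 18.6], [0, 0.1, 18.6]]' --angular '[[0, 0, 0], [0, 0, 0], [0, 0, 0], [0, 0, 0], [0, 0, 0], [0, 0, 0], [0, 0, 0], [0, 0, 0], [0, 0, 0], [0, 0, 0], [0, 0, 0], [0, 0, 0]]'

```text
time_s: 10.82
tcp_pos: [0.5205, -0.187, 0.1431]
ee_rot: [0.0, 0.698, 0.716, 0.0]
force: [0.1, -0.2, -2.7]
opening: 0.189
finger_force: 30.0
```

```bash
python3 - <<'E'
from h import *
np.set_printoptions(precision=4,suppress=True)
im2=snap('side'); im=snap('wrist'); P=cloud(im); Z=P[...,2]
m=(im['img'].max(-1)<55)&(Z>.03)&(Z<.046)&(abs(P[...,0]-.52)<.06)&(abs(P[...,1]+.187)<.06)
g=P[m]; print(len(g),g.min(0),g.max(0))
# fit circle of radius 40 to outer hull
from scipy.optimize import least_squares
H=cv2.convexHull(g[:,:2].astype(np.float32)*1000)[:,0]; H=H[H[:,1]>-187]
r=least_squares(lambda c:np.hypot(H[:,0]-c[0],H[:,1]-c[1])-40,[520,-187],loss='soft_l1'); print('plat fit',r.x,np.abs(r.fun).max())
b=(Z>.05)&(Z<.115)&(abs(P[...,0]-.52)<.05)&(abs(P[...,1]+.187)<.05); g=P[b]; print('bottle',len(g),g.min(0),g.max(0))
cv2.imwrite('pics/c3.png',cv2.resize(np.vstack([im['img'],cv2.resize(im2['img'][100:220,240:400],(512,384))]),(400,600))[:,:,::-1])
go([.520,-.187,.139],1.3)
E
```

```text
1731 [ 0.4821 -0.2014  0.0354] [ 0.56   -0.1468  0.0457]
plat fit [ 521.2413 -187.5491] 1.3229390772977112
bottle 883 [ 0.4947 -0.1784  0.0501] [ 0.5465 -0.1583  0.115 ]
t 10.93 tcp [ 0.5205 -0.1869  0.1431] zax [ 0.001 -0.    -1.   ] yawY 1.5 op 0.188 ff 30.0 F [ 0.9 -0.5 -2. ]
slide cm [-0.01 -0.05  0.41] turn z 0.2
```

View pics/c3.png

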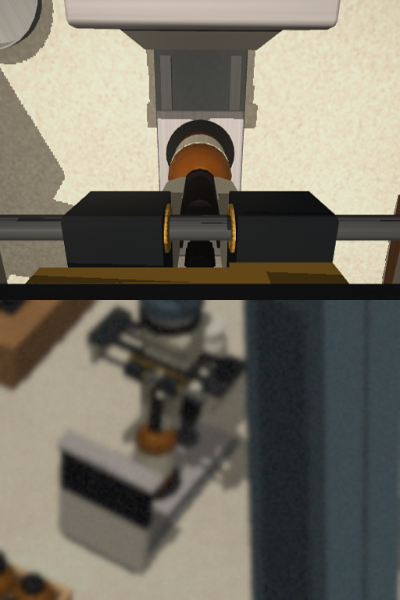

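The bottle hangs about 4 mm above the platform, centred within 1 mm of the fitted circle (521.2, −187.5 mm). Lowering in small steps.

>>> move_arm --slide '[[0, 0, 0.1], [0, 0, 0.2], [0, 0, 0.28], [0, 0, 0.34], [0, 0, 0.38], [0, 0, 0.4], [0, 0, 0.4]]' --angular '[[0, 0, 0], [0, 0, 0], [0, 0, 0], [0, 0, 0], [0, 0, 0], [0, 0, 0], [0, 0, 0]]'

```text
time_s: 11.8
tcp_pos: [0.5203, -0.1868, 0.1388]
ee_rot: [0.0, 0.698, 0.716, 0.0]
force: [-0.3, 0.2, -0.1]
opening: 0.189
finger_force: 30.0
```

>>> move_arm --slide '[[0, 0, 0.03], [0, 0, 0.05], [0, 0, 0.05]]' --angular '[[0, 0, 0], [0, 0, 0], [0, 0, 0]]'

```text
time_s: 12.18
tcp_pos: [0.5204, -0.1869, 0.1388]
ee_rot: [0.0, 0.698, 0.716, 0.0]
force: [-1.6, 1.7, 5.4]
opening: 0.192
finger_force: 30.0
```

>>> move_arm --slide '[[0, 0, 0], [0, 0, 0], [0, 0, 0], [0, 0, 0]]' --angular '[[0, 0, 0], [0, 0, 0], [0, 0, 0], [0, 0, 0]]' --gripper 0

```text
time_s: 12.68
tcp_pos: [0.5203, -0.1868, 0.138]
ee_rot: [-0.0, 0.698, 0.716, -0.0]
force: [-0.3, 0.3, -0.0]
opening: 0.494
finger_force: 0.0
```

>>> move_arm --slide '[[0, 0, -0.5], [0, 0, -1.5], [0, 0, -3], [0, 0, -5], [0, 0, -7], [-1, 0, -9], [-3, 0, -10], [-5.5, 0, -10], [-8, 0, -10], [-9, 0, -10], [-9.5, 0, -10], [-9.5, 0, -10]]' --angular '[[0, 0, 0], [0, 0, 0], [0, 0, 0], [0, 0, 0], [0, 0, 0], [0, 0, 0], [0, 0, 0], [0, 0, 0], [0, 0, 0], [0, 0, 0], [0, 0, 0], [0, 0, 0]]'

```text
time_s: 14.18
tcp_pos: [0.5226, -0.2818, 0.2377]
ee_rot: [-0.0, 0.698, 0.716, 0.0]
force: [-0.1, 0.2, -0.3]
opening: 0.5
finger_force: 0.0
```

```bash
python3 - <<'E'
from h import *
np.set_printoptions(precision=4,suppress=True)
from scipy.optimize import least_squares
im=snap('wrist'); P=cloud(im); Z=P[...,2]
cv2.imwrite('pics/c4.png',im['img'][:,:,::-1])
def reg(x0,x1,y0,y1,z0,z1,dark=255): return P[(P[...,0]>x0)&(P[...,0]<x1)&(P[...,1]>y0)&(P[...,1]<y1)&(Z>z0)&(Z<z1)&(im['img'].max(-1)<dark)]
g=reg(.49,.55,-.32,-.24,.105,.118); print('knobtop',len(g),g.mean(0),g.min(0),g.max(0),cv2.minEnclosingCircle(g[:,:2].astype(np.float32)*1000))
g=reg(.49,.55,-.22,-.15,.168,.185); print('cap',len(g),g.mean(0),g.min(0),g.max(0))
g=reg(.46,.58,-.25,-.12,.03,.046,55)
H=cv2.convexHull(g[:,:2].astype(np.float32)*1000)[:,0]; H=H[H[:,1]>-205]
r=least_squares(lambda c:np.hypot(H[:,0]-c[0],H[:,1]-c[1])-40,[520,-187],loss='soft_l1'); print('plat',r.x,np.abs(r.fun).max())
for x in robot.tip_of('knob','wrist')[:2]: print(x['confidence'],ray_z(im,np.array(x['centre'])*[512,384],.095))
go([.522,-.282,.076],1.3)
E
```

```text
knobtop 653 [ 0.5234 -0.2803  0.1111] [ 0.5085 -0.296   0.1052] [ 0.5383 -0.2662  0.1135] ((523.4334106445312, -281.0962829589844), 15.065085411071777)
cap 546 [ 0.5205 -0.1861  0.1775] [ 0.5118 -0.1947  0.1687] [ 0.5292 -0.1772  0.1799]
plat [ 521.1275 -188.1665] 1.2021863418385692
0.83 [ 0.5243 -0.2812  0.095 ]
t 14.28 tcp [ 0.5228 -0.2812  0.2381] zax [-0.  0. -1.] yawY 1.5 op 0.5 ff 0.0 F [ 0.8 -0.3 -0.5]
slide cm [-0.09 -0.08 16.21] turn z 0.2
```

View pics/c4.png

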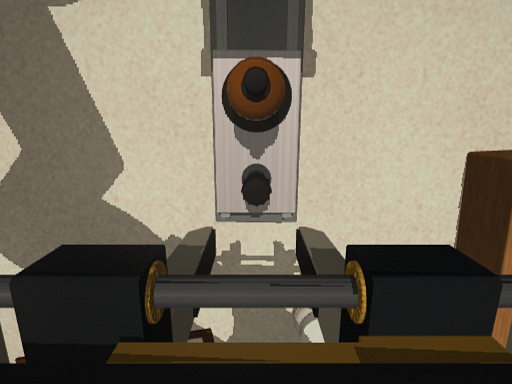

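>>> move_arm --slide '[[0, 0.06, 1], [0, 0.06, 3.5], [0, 0.06, 7], [0, 0.06, 10], [0, 0.06, 12.5], [0, 0.06, 14.3], [0, 0.06, 15.4], [0, 0.06, 16], [0, 0.06, 16.1], [0, 0.06, 16.1]]' --angular '[[0, 0, 0], [0, 0, 0], [0, 0, 0], [0, 0, 0], [0, 0, 0], [0, 0, 0], [0, 0, 0], [0, 0, 0], [0, 0, 0], [0, 0, 0]]'

```text
time_s: 15.52
tcp_pos: [0.5237, -0.282, 0.0778]
ee_rot: [0.001, 0.698, 0.716, 0.0]
force: [0.0, 0.8, 0.6]
opening: 0.5
finger_force: 0.0
```

>>> move_arm --slide '[[0, 0, 0], [0, 0, 0], [0, 0, 0], [0, 0, 0]]' --angular '[[0, 0, 0], [0, 0, 0], [0, 0, 0], [0, 0, 0]]' --gripper 1

```text
time_s: 16.02
tcp_pos: [0.5232, -0.2819, 0.0775]
ee_rot: [0.0, 0.698, 0.716, -0.0]
force: [-2.1, -0.5, 2.9]
opening: 0.297
finger_force: 30.0
```

>>> move_arm --slide '[[0, 0, -0.2], [0, 0, -0.5], [0, 0, -0.8], [0, 0, -1.1], [0, 0, -1.3], [0, 0, -1.4], [0, 0, -1.4]]' --angular '[[0, 0, 0], [0, 0, 0], [0, 0, 0], [0, 0, 0], [0, 0, 0], [0, 0, 0], [0, 0, 0]]'

```text
time_s: 16.9
tcp_pos: [0.5232, -0.2816, 0.091]
ee_rot: [-0.0, 0.698, 0.716, -0.0]
force: [0.1, -1.7, -6.4]
opening: 0.295
finger_force: 30.0
```

>>> move_arm --slide '[[0.1, 0, 0], [0.4, 0, 0], [0.9, 0, 0], [1.5, 0, 0], [2.2, 0, 0], [2.9, 0, 0], [3.6, 0, 0], [4.3, 0, 0], [5, 0, 0], [5.5, 0, 0], [5.8, 0, 0], [6, 0, 0]]' --angular '[[0, 0, 0], [0, 0, 0], [0, 0, 0], [0, 0, 0], [0, 0, 0], [0, 0, 0], [0, 0, 0], [0, 0, 0], [0, 0, 0], [0, 0, 0], [0, 0, 0], [0, 0, 0]]'

```text
time_s: 18.4
tcp_pos: [0.5219, -0.2217, 0.0912]
ee_rot: [0.0, 0.698, 0.716, 0.0]
force: [-0.6, -2.4, -7.1]
opening: 0.296
finger_force: 30.0
```

>>> move_arm --slide '[[0, 0, 0.2], [0, 0, 0.5], [0, 0, 0.8], [0, 0, 1.1], [0, 0, 1.3], [0, 0, 1.35], [0, 0, 1.35]]' --angular '[[0, 0, 0], [0, 0, 0], [0, 0, 0], [0, 0, 0], [0, 0, 0], [0, 0, 0], [0, 0, 0]]'

```text
time_s: 19.27
tcp_pos: [0.5219, -0.2218, 0.0778]
ee_rot: [0.0, 0.698, 0.716, 0.0]
force: [0.5, 1.4, -5.2]
opening: 0.296
finger_force: 30.0
```

>>> move_arm --slide '[[0, 0, 0], [0, 0, 0], [0, 0, 0], [0, 0, 0]]' --angular '[[0, 0, 0], [0, 0, 0], [0, 0, 0], [0, 0, 0]]' --gripper 0

```text
time_s: 19.77
tcp_pos: [0.5219, -0.222, 0.0779]
ee_rot: [0.0, 0.698, 0.716, 0.0]
force: [-0.2, 0.2, -0.5]
opening: 0.502
finger_force: 0.0
```

>>> move_arm --slide '[[0, 0, -1], [0, 0, -3], [0, 0, -6], [0, 0, -9], [-1, 0, -12], [-3, 0, -14], [-5, 0, -15], [-6, 0, -16], [-6, 0, -16], [-6, 0, -16]]' --angular '[[0, 0, 0], [0, 0, 0], [0, 0, 0], [0, 0, 0], [0, 0, 0], [0, 0, 0], [0, 0, 0], [0, 0, 0], [0, 0, 0], [0, 0, 0]]'

```text
time_s: 21.02
tcp_pos: [0.5231, -0.281, 0.2372]
ee_rot: [-0.001, 0.698, 0.716, 0.0]
force: [0.2, 0.6, -0.1]
opening: 0.496
finger_force: 0.0
```

```bash
python3 - <<'E'
from h import *
np.set_printoptions(precision=4,suppress=True)
im=snap('wrist'); P=cloud(im); Z=P[...,2]
def reg(x0,x1,y0,y1,z0,z1,dark=255): return P[(P[...,0]>x0)&(P[...,0]<x1)&(P[...,1]>y0)&(P[...,1]<y1)&(Z>z0)&(Z<z1)&(im['img'].max(-1)<dark)]
g=reg(.49,.55,-.25,-.18,.105,.14); print('knobtop',len(g),g.mean(0),g.min(0),g.max(0),np.median(g[:,2]))
g=reg(.49,.55,-.16,-.09,.16,.2); print('cap',len(g),g.mean(0),g.min(0),g.max(0))
im2=snap('side'); t=snap('top')
cv2.imwrite('pics/c5.png',cv2.resize(np.vstack([im['img'],im2['img'],t['img']]),(400,600*3//2))[:,:,::-1][:,:] if 0 else np.hstack([cv2.resize(im['img'],(400,300)),cv2.resize(im2['img'][80:290,150:430],(400,300))])[:,:,::-1])
P=cloud(t); Z=P[...,2]
for nm,b in [('pump',(.38,.52,.4,.56,.01,.2)),('jar',(.54,.68,-.56,-.4,.01,.1))]:
    g=P[(P[...,0]>b[0])&(P[...,0]<b[1])&(P[...,1]>b[2])&(P[...,1]<b[3])&(Z>b[4])&(Z<b[5])]; print(nm,g.mean(0))
go([.52,-.28,.25],1.3)
E
```

```text
knobtop 738 [ 0.5223 -0.2209  0.1113] [ 0.5073 -0.2355  0.106 ] [ 0.5375 -0.2061  0.1141] 0.11154048002445663
cap 92 [ 0.5196 -0.1335  0.1646] [ 0.5122 -0.1347  0.16  ] [ 0.5263 -0.1308  0.1717]
pump [0.4483 0.4671 0.1013]
jar [nan nan nan]
t 21.18 tcp [ 0.5232 -0.2809  0.2371] zax [-0.001  0.001 -1.   ] yawY 1.5 op 0.501 ff 0.0 F [-0.6  0.6  0.6]
slide cm [ 0.1  -0.32 -1.29] turn z 0.2<stdin>:11: RuntimeWarning: Mean of empty slice.
  ret = um.true_divide(
```

View pics/c5.png

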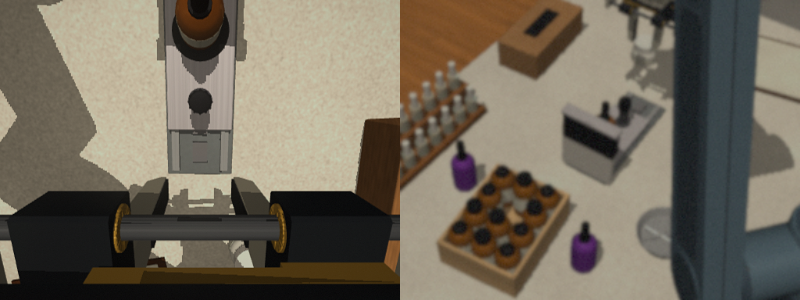

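```bash
python3 -c "
from rig import robot
print(robot.finish_job())"
```

```text
the job is handed in; nothing more can be done
None
```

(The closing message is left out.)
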